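Put the slides away in the dry box and clamp its lid

ROBOT

A 7-joint arm with a two-finger parallel gripper is mounted at the origin on the work surface; the furniture and walls round the work are solid. World frame = base frame: x ahead of the robot, y to its left, z up, the work surface at z = 0. Lengths are in m, angles in rad, forces in N, time in s.
With the tool pointing down it reaches from about 0.4 to 0.85 m from the base axis. Payload 10.4 kg.
Tool frame: the origin (TCP) lies at the very end of the fingers, on their centre line; the grasp point (between the pads) lies 19 mm behind it (r.pinch_z is the distance from the TCP to the grasp point, in m); z points along the fingers, y is the line along which they close (so a half turn about z gives the same grasp; the last joint's range is limited). The gripper opens to 87 mm and grips with 3 to 60 N. Pads are 19 mm wide; open, the fingers measure 117 mm over their backs; the gripper's body (75 mm by 190 mm) begins 51 mm behind the grasp point.
Start: joints at [1.324, 0.332, -0.065, 1.46, 0.022, 1.35, -0.088], TCP at [0.139, -0.609, 0.223] pointing down, gripper open.
Joint ranges: [-2.6, 2.6], [-0.5, 2.12], [-1.47, 1.34], [0.16, 2.42], [-1.27, 4.41], [0.06, 2.06], [-2.6, 2.6]. Speed limits (rad/s): [2.22, 2.22, 2.79, 2.79, 3.14, 3.14, 3.14].

INTERFACE

Orientations are given as a unit quaternion [x, y, z, w].
In Python, from bench import sensors, vision, r gives the robot as it stands.
- The arm moves only by the shell command python3 -m crank 'ROWS' [OPENING] [FORCE]. ROWS is JSON, a list of rows, each a list of 2 entries, a list of its own where there are three numbers: the shift along the tool's x, y, z normalised to -1 to 1, where 1 is 3 cm, then the turn about the tool's z normalised to -1 to 1, where 1 is 8 degrees. A call has 1 to 12 rows; each row shifts and turns the commanded pose from where the row before left it, along the tool's axes as they then stand; what a row does not reach is not made up. A row lasts 1/8 s, in which the tool goes at most 62.5 mm and 10.7 degrees, less where a joint would pass 70% of its speed; a pose out of reach is approached as far as the arm can. A call with a number of a shift or a turn outside -1 to 1 is refused whole. A call with a gripper value outside its range is refused whole. OPENING is the opening, from 0 (shut) to 1 (fully open), set as the call begins (- or left out, the last holds). The fingers move at their own pace and stop on an object; FORCE is the grip in N (left out, the last holds). Time passes only in rows, so rows that do not move let the fingers close. It gives the time, the measured TCP pose, the force, the opening and the grip force at its end, in the units of the state.
- sensors.read_state(): the state, without advancing time (a new reading comes with each control period).
- vision.camera(name): name is "side" or "top"; returns the picture (400x640x3 uint8, red, green, blue); there is no depth.
- vision.camera_model(name): a dict with "vertical_fov" (degrees; the focal length in pixels is half the picture's height over the tangent of half this angle, whatever the lens; pixels are square), "cx", "cy" (the principal point, pixels), "dist" ([k1, k2, p1, p2, k3] as OpenCV has them; the pictures are not rectified), "camera_from_world" (4x4, takes a point from world to camera coordinates). Camera axes: x right, y down, z forward; pixel columns grow to the right and rows downward; lengths in m; the calibration is good to about 2 mm. A picture is of the moment at which its call begins. camera_model takes no time and is no camera call.
- r.close_job(): hands the job in; it is judged then, once.
The state is a dict: "time": time; "joint_positions": joint angles; "joint_vel": joint speeds; "joint_torque": joint torques, N m; "ee_pos": TCP position; "eef_rot": TCP orientation; "ft_force": force on the tool from outside, world axes, zero at the start; "torque": the same for the moment, N m; "width": finger opening in m; "grip_force": force on a finger pad.
Only numpy, scipy, OpenCV 4.12 (cv2) and the standard library are available. Lean on these libraries where they do the work, as an engineer would, in place of code of your own. Each camera call takes 0.05 s, during which the arm holds its last target. There are 200 camera calls.

TASK

Put the packet of microscope slides away in the open dry box: lay it flat inside without dropping it, set the loose lid squarely on the box so that it is fully down all round, and then swing the clamp on the end of the box over until it lies flat on the lid. Do not drop the lid, and leave the other things on the bench where they are.

Things in the scene. Friction and masses are not known exactly. Their poses are not given: they have to be found in the camera images.
- dry_box: Open grey plastic box, fixed to the bench, 116 x 92 mm outside and 44 mm high, walls and floor 4 mm (inside 108 x 84 mm, 40 mm deep). Origin: centre of its underside. x runs along its long side, towards the end that carries the clamp; y across it; z up.
- box_rim (a point): Centre of the mouth of the box, at rim height (44 mm above the bench).
- lid: Loose lid lying right way up on the bench, about 0.1 to 0.16 kg: a grey plate 116 x 92 x 6 mm over a black plug 102 x 78 x 4 mm that drops into the mouth with 3 mm of play on each side. Origin: centre of the plug's underside; x along its long side, z up. On the box its origin is 40 mm above the underside of the box, and its plate's top 50 mm. It fits either way round.
- lid_handle (a point): Centre of the lid's black handle bar, 30 mm above the lid's origin. The bar is 40 mm long along the lid's x, 12 mm wide (y), 12 mm high, and stands on two posts 14 mm clear of the plate.
- slide_packet: White and green carton packet of microscope slides, 33 mm (its x) x 82 mm (its y) x 30 mm high, lying flat on the bench, under 0.4 kg. Origin: centre of its underside. Lid and packet may lie in either of two places to the right of the box.
- clamp (a joint): Angle of the clamp, rad: 0 = lying level over the lid, along -x of the box, its rubber pad on the lid's plate; about 1.57 = upright; it starts a little past upright, leaning away from the box (1.6 to 2.1). The stiff pivot stays where it is left; it takes about 0.05 N m to turn. It stops at -0.03.
- clamp_hinge (a point): The clamp's pivot axis (along y of the box), 70 mm from the box's origin along its x and 56 mm above the bench.
- clamp_tip (a point): Free end of the clamp's steel arm, 40 mm from the pivot. The arm is 16 mm wide and 6 mm thick (this point is at mid thickness). When shut it ends 30 mm from the centre of the box, 10 mm short of the lid's handle.
- small_jar_1: Bystander: small beige jar with a white cap, 33 mm across, 39 mm high; origin under its centre.
- condenser_2: Bystander: white microscope condenser, 75 x 62 x 32 mm; origin under its centre.
- immersion_oil: Bystander: small dark bottle with a black cap, 29 mm across, 62 mm high; origin under its centre.
- coverslip_box: Bystander: small flat box, 30 x 30 x 11 mm; origin under its centre.

How it is judged:
On the way, in this order (a step that is already met when the one before it is completed fails the run):
1. the packet lies flat in the box and is let go (x of slide_packet in the frame of dry_box between -0.04 and 0.04 m and y of slide_packet in the frame of dry_box between -0.035 and 0.035 m and z of slide_packet in the frame of dry_box below 0.01 m and angle between slide_packet's own z axis and vertical below 0.15 rad and contact force between slide_packet and the fingers below 0.05 N and linear speed of slide_packet below 0.03 m/s), for 0.2 s.
2. the lid sits fully down and square on the box, the clamp not yet shut (x of slide_packet in the frame of dry_box between -0.04 and 0.04 m and y of slide_packet in the frame of dry_box between -0.035 and 0.035 m and z of slide_packet in the frame of dry_box below 0.01 m and angle between slide_packet's own z axis and vertical below 0.15 rad and z of lid in the frame of dry_box between 0.038 and 0.0425 m and angle between lid's own z axis and vertical below 0.05 rad and horizontal distance between lid and dry_box below 0.006 m and angle between the x axis of lid and the x axis of dry_box, either way round below 0.09 rad and value of joint clamp above 0.5 rad), for 0.2 s.
3. the clamp lies shut on the seated lid (x of slide_packet in the frame of dry_box between -0.04 and 0.04 m and y of slide_packet in the frame of dry_box between -0.035 and 0.035 m and z of slide_packet in the frame of dry_box below 0.01 m and angle between slide_packet's own z axis and vertical below 0.15 rad and z of lid in the frame of dry_box between 0.038 and 0.0425 m and angle between lid's own z axis and vertical below 0.05 rad and horizontal distance between lid and dry_box below 0.006 m and angle between the x axis of lid and the x axis of dry_box, either way round below 0.09 rad and value of joint clamp below 0.08 rad), for 0.2 s.
At the end, for the whole second after the job is handed in: Packet flat (0.15 rad) on the box's floor (within 6 mm); lid down all round: origin 38 to 42.5 mm above the box's underside, tilt under 0.05 rad, square within 0.09 rad, centred within 6 mm; clamp within 0.08 rad of level; all three at rest (all of step 3 and linear speed of each of slide_packet, lid below 0.02 m/s and velocity of joint clamp below 0.05 rad/s); the robot touches nothing.
It fails at once if the packet is let go in mid-air, with its underside more than 60 mm above the bench (height (world z) of slide_packet above 0.06 m and contact force between slide_packet and the fingers below 0.05 N).
It fails at once if the lid is let go in mid-air, with its underside more than 65 mm above the bench (height (world z) of lid above 0.065 m and contact force between lid and the fingers below 0.05 N).
It fails at once if a bystander is moved more than 25 mm (distance of any of small_jar_1, condenser_2, immersion_oil, coverslip_box from where it was at the start of the episode above 0.025 m).
It also fails if it takes over 64 s, if anything falls off the work surface, if the arm or the gripper's body presses on something with over 40 N, if the wrist force passes 120 N, or if a joint passes its speed limit or range.

## Working session

There is one attempt and no reset: what is moved stays moved. The work goes in short steps, Python scripts to look and compute and a shell command to move; the robot and the scene stay as the last step left them, time stands still between calls to the robot, and variables do not carry over. Pictures are saved under pics/ and viewed, at most 10 in all, crops included, and the job is handed in when it is done.

```bash
mkdir -p pics; ls; python3 - <<'E'
from bench import sensors, vision, r
import cv2
for n in("top","side"):
    cv2.imwrite(f"pics/{n}0.png",vision.camera(n)[:,:,::-1])
    m=vision.camera_model(n);print(n,m)
s=sensors.read_state();print(s['ee_pos'],s['eef_rot'],s['width'],s['time'],r.pinch_z)
E
```

```text
pics
top {'vertical_fov': 52.02236531422615, 'cx': 316.74335202329075, 'cy': 198.85002661858758, 'dist': array([0.02765404, 0.        , 0.        , 0.        , 0.        ]), 'camera_from_world': array([[ 0.00476216, -0.99989629,  0.01359159,  0.09494649],
       [-0.99585423, -0.0059767 , -0.09076694,  0.53512281],
       [ 0.09083876, -0.013103  , -0.99577941,  1.06843767],
       [ 0.        ,  0.        ,  0.        ,  1.        ]])}
side {'vertical_fov': 53.563504337422266, 'cx': 312.2455269715748, 'cy': 202.64481081904344, 'dist': array([-0.02425638,  0.        ,  0.        ,  0.        ,  0.        ]), 'camera_from_world': array([[ 0.30101067, -0.95349801, -0.01530087, -0.04871007],
       [-0.76664653, -0.23241874, -0.59852705,  0.47881723],
       [ 0.56713814,  0.19189338, -0.80095646,  0.60133045],
       [ 0.        ,  0.        ,  0.        ,  1.        ]])}
[ 0.13864529 -0.60908628  0.22184446] [ 9.93743981e-01  1.11680465e-01 -8.89487978e-05 -6.04662508e-04] 0.08689228910595648 0.1 0.0187
```

View pics/top0.png

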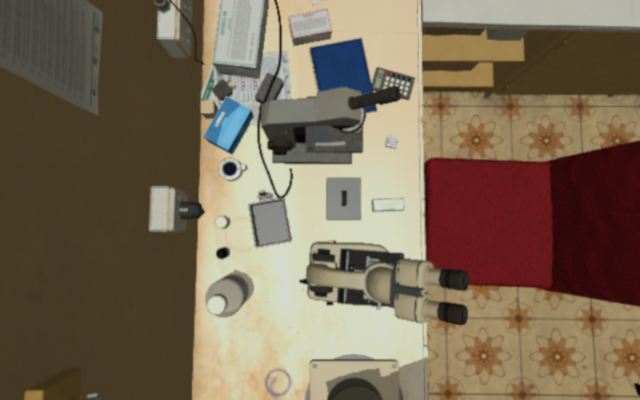

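View pics/side0.png

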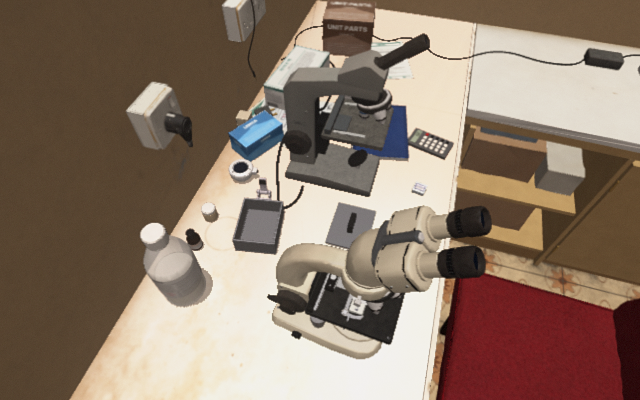

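The top view shows the box at about (270,222) with the clamp at (263,195), the lid at (343,198), the packet at (388,204), the jar at (222,222), the oil at (222,253) and the coverslip box at (391,142). In the side view the box is at (259,225) and the lid at (352,226). The packet there is hidden behind the beige microscope. Next I'll enlarge both views.

```bash
cat > h.py <<'E'
import numpy as np, cv2
from bench import sensors, vision, r
def K(m,h=400):
    f=h/2/np.tan(np.radians(m['vertical_fov'])/2)
    return np.array([[f,0,m['cx']],[0,f,m['cy']],[0,0,1]])
def ray(n,px):
    m=vision.camera_model(n);T=m['camera_from_world'];R,t=T[:3,:3],T[:3,3]
    p=cv2.undistortPoints(np.array(px,float).reshape(-1,1,2),K(m),m['dist']).reshape(-1,2)
    d=np.c_[p,np.ones(len(p))]@R
    return -R.T@t,d/np.linalg.norm(d,axis=1)[:,None]
def plane(n,px,z):
    c,d=ray(n,px);return c+d*((z-c[2])/d[:,2])[:,None]
def tri(pt,ps):
    c1,d1=ray('top',[pt]);c2,d2=ray('side',[ps]);d1,d2=d1[0],d2[0]
    a,b=np.linalg.lstsq(np.c_[d1,-d2],c2-c1,rcond=None)[0]
    p,q=c1+a*d1,c2+b*d2
    return (p+q)/2,np.linalg.norm(p-q)
def proj(n,P):
    m=vision.camera_model(n);T=m['camera_from_world']
    return cv2.projectPoints(np.array(P,float).reshape(-1,1,3),cv2.Rodrigues(T[:3,:3])[0],T[:3,3],K(m),m['dist'])[0].reshape(-1,2)
E
python3 - <<'E'
import cv2
a=cv2.imread('pics/top0.png')[130:330,200:470]; b=cv2.imread('pics/side0.png')[150:350,180:440]
cv2.imwrite('pics/c1.png',cv2.resize(a,(800,593),interpolation=cv2.INTER_CUBIC))
cv2.imwrite('pics/c2.png',cv2.resize(b,(780,600),interpolation=cv2.INTER_CUBIC))
E
```

```text
(no output)
```

View pics/c1.png

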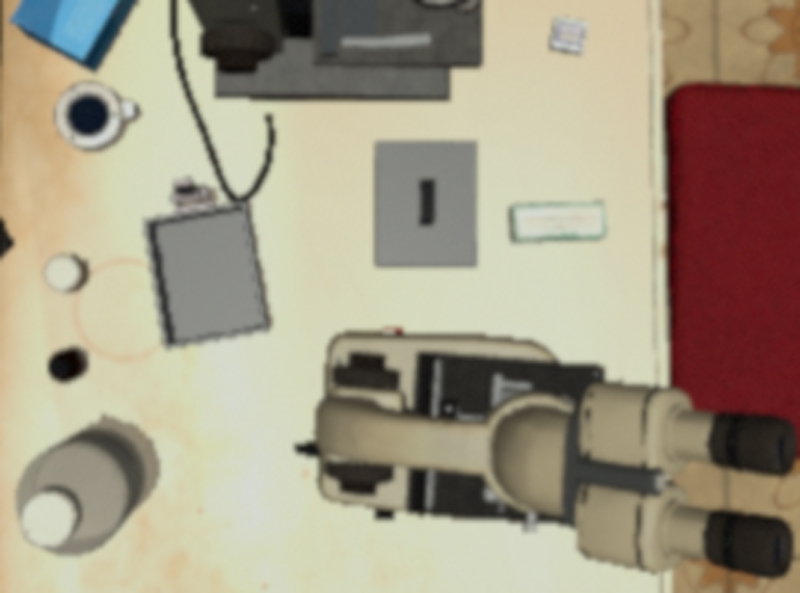

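View pics/c2.png

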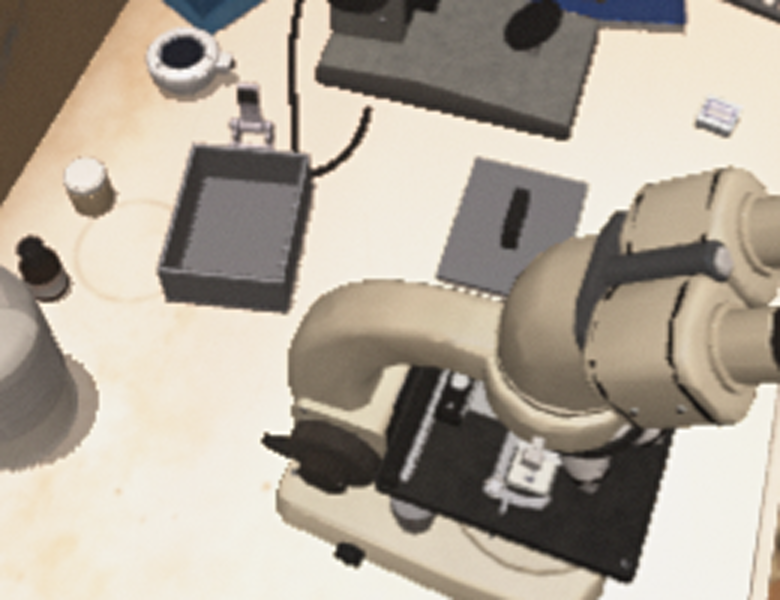

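The crops show the box mouth with corners at roughly (147,220), (247,205), (270,325) and (168,347) in c1, and the clamp leaning away beyond the far end. The lid's handle bar runs along world x. The packet is long in world y. The beige microscope's head stands close to the packet. The side view also shows the box rim, the clamp tip at c2 (247,88) and the lid handle at (515,218).

```bash
cat > meas.py <<'E'
from h import *
t=cv2.imread('pics/top0.png').astype(int); 
sat=t.max(2)-t.min(2); v=t.max(2)
def rect(mask,roi):
    x0,y0,x1,y1=roi;m=np.zeros_like(mask,np.uint8);m[y0:y1,x0:x1]=mask[y0:y1,x0:x1]
    m=cv2.morphologyEx(m,cv2.MORPH_CLOSE,np.ones((3,3)))
    c=max(cv2.findContours(m,0,1)[0],key=cv2.contourArea)
    return cv2.boxPoints(cv2.minAreaRect(c))
def rep(n,px,z):
    P=plane('top',px,z)[:,:2];c=P.mean(0);e=np.diff(np.r_[P,P[:1]],axis=0);L=np.linalg.norm(e,axis=1)
    i=L[:2].argmax();print(n,px.mean(0).round(1),'c',c.round(4),'sides',L.round(4),'long ang',np.degrees(np.arctan2(e[i,1],e[i,0])).round(2)%180)
g=((v<185)&(sat<30)).astype(np.uint8)
rep('box',rect(g,(246,199,296,250)),.044)
rep('lid',rect(g,(320,170,366,228)),.010)
h=((v<80)).astype(np.uint8)
rep('handle',rect(h,(335,180,352,215)),.040)
bench=t[215,410];print('bench',bench, t[204,388],t[199,373])
p=((np.abs(t-bench).sum(2)>45)).astype(np.uint8)
rep('packet',rect(p,(364,190,414,220)),.030)
C=lambda x,y:(x/2.963+200-.33,y/2.965+130-.33); D=lambda x,y:(x/3+180-.33,y/3+150-.33)
for n,a,b in [('boxFL',(147,220),(193,147)),('boxFR',(247,205),(312,155)),('boxNR',(270,325),(292,285)),('boxNL',(168,347),(162,268)),('handle',(427,202),(515,218)),('lidFL',(375,141),(477,157)),('lidFR',(477,141),(589,183)),('clamptip',(180,182),(247,86)),('scopehead',(685,392),(755,172)),('scope arm',(330,405),(300,330)),('floorFL',(158,225),(205,178))]:
    q,e=tri(C(*a),D(*b));print(n,q.round(4),round(e,4))
E
python3 meas.py
```

```text
box [269.3 221.4] c [0.4734 0.2209] sides [0.0987 0.1241 0.0977 0.1237] long ang 10.090000000000003
lid [343.  198.5] c [0.5375 0.0267] sides [0.1166 0.0923 0.1167 0.0914] long ang 0.16
handle [344. 198.] c [0.5358 0.0264] sides [0.0105 0.0369 0.0105 0.0369] long ang 179.9
bench [183 211 215] [190 208 209] [158 178 169]
packet [387.4 204.5] c [ 0.5201 -0.0894] sides [0.088  0.0375 0.0878 0.0374] long ang 92.47
boxFL [0.5178 0.2748 0.0455] 0.0029
boxFR [0.532  0.1848 0.0517] 0.0017
boxNR [0.4278 0.1637 0.0385] 0.0029
boxNL [0.4081 0.2523 0.0502] 0.0004
handle [0.5375 0.0261 0.0276] 0.0001
lidFL [0.5948 0.0715 0.0129] 0.0017
lidFR [ 0.5946 -0.0201  0.015 ] 0.0012
clamptip [0.5469 0.2379 0.0972] 0.0018
scopehead [ 0.3879 -0.1075  0.3358] 0.0101
scope arm [0.3609 0.1177 0.1163] 0.0128
floorFL [0.5163 0.2702 0.0088] 0.0025
```

```bash
python3 - <<'E'
from h import *
np.set_printoptions(linewidth=200)
for cam in('top','side'):
    print(cam,ray(cam,[(1,1)])[0].round(3))
    im=cv2.cvtColor(cv2.imread(f'pics/{cam}0.png'),cv2.COLOR_BGR2GRAY).astype(np.float32)
    def samp(P):
        q=proj(cam,P).astype(np.float32);return cv2.remap(im,q[:,0].reshape(1,-1),q[:,1].reshape(1,-1),1)[0].mean()
    th=np.radians(10);ex=np.array([np.cos(th),np.sin(th),0]);ey=np.array([-ex[1],ex[0],0]);c=np.array([.473,.221,.044])
    s=np.arange(-70,71,2)/1000
    for nm,a,b,L in(('x',ex,ey,30),('y',ey,ex,40)):
      for lo,hi in((-L,-5),(5,L)):
        print(nm,lo,' '.join(f'{int(u*1000)}:{samp([c+a*u+b*w/1000 for w in range(lo,hi+1,3)]):.0f}' for u in s if abs(u)>.034))
E
```

```text
top [0.435 0.112 1.111]
x -30 -70:214 -68:214 -66:214 -64:211 -62:199 -60:177 -58:149 -56:129 -54:124 -52:133 -50:139 -48:141 -46:142 -44:142 -42:142 -40:141 -38:141 -36:141 36:138 38:137 40:137 42:137 44:134 46:126 48:110 50:93 52:99 54:120 56:142 58:154 60:154 62:144 64:137 66:135 68:133 70:133
x 5 -70:212 -68:212 -66:212 -64:208 -62:196 -60:173 -58:145 -56:126 -54:121 -52:131 -50:138 -48:140 -46:141 -44:141 -42:140 -40:140 -38:140 -36:140 36:136 38:136 40:136 42:136 44:133 46:123 48:106 50:91 52:102 54:128 56:155 58:172 60:176 62:169 64:163 66:161 68:159 70:154
y -40 -70:213 -68:213 -66:213 -64:213 -62:213 -60:213 -58:214 -56:214 -54:212 -52:204 -50:184 -48:147 -46:117 -44:110 -42:122 -40:129 -38:135 -36:139 36:109 38:81 40:62 42:72 44:104 46:141 48:171 50:196 52:208 54:212 56:212 58:212 60:212 62:212 64:211 66:211 68:210 70:210
y 5 -70:213 -68:213 -66:213 -64:213 -62:214 -60:214 -58:214 -56:213 -54:213 -52:210 -50:197 -48:168 -46:132 -44:112 -42:119 -40:128 -38:132 -36:136 36:114 38:88 40:66 42:68 44:97 46:135 48:167 50:192 52:206 54:211 56:211 58:210 60:209 62:209 64:209 66:208 
[... 389 characters left out ...]
:125 -46:125 -44:125 -42:125 -40:125 -38:125 -36:124 36:64 38:64 40:64 42:64 44:64 46:64 48:63 50:63 52:68 54:83 56:117 58:152 60:182 62:201 64:198 66:193 68:192 70:193
y -40 -70:235 -68:234 -66:234 -64:234 -62:234 -60:234 -58:235 -56:232 -54:198 -52:130 -50:73 -48:55 -46:56 -44:81 -42:117 -40:122 -38:123 -36:124 36:56 38:56 40:55 42:56 44:75 46:121 48:173 50:221 52:231 54:231 56:230 58:231 60:231 62:231 64:231 66:232 68:232 70:233
y 5 -70:233 -68:233 -66:233 -64:232 -62:232 -60:232 -58:232 -56:229 -54:205 -52:153 -50:94 -48:61 -46:55 -44:73 -42:110 -40:116 -38:108 -36:105 36:57 38:55 40:55 42:54 44:67 46:109 48:160 50:213 52:229 54:231 56:230 58:230 60:230 62:230 64:231 66:231 68:231 70:231
```

```bash
python3 -m crank '[[[0,0,-1],-1],[[0,0,-1],-1],[[0,0,-1],-1],[[0,0,-1],-1],[[0,0,-1],-1],[[0,0,0],-1],[[0,0,0],-1],[[0,0,0],-1],[[0,0,0],-1],[[0,0,0],-0.92]]' 1; python3 -m crank '[[[0,1,0],0],[[0,1,0],0],[[0,1,0],0],[[0,1,0],0],[[0,1,0],0],[[0,1,0],0],[[0,1,0],0],[[0,1,0],0],[[0,1,0],0],[[0,1,0],0],[[0,1,0],0],[[0,1,0],0]]'
```

```text
time: 1.35
ee_pos: [0.1387, -0.6093, 0.3721]
eef_rot: [0.692, 0.722, 0.0, -0.0]
ft_force: [-0.1, -1.3, -0.3]
width: 0.0873
grip_force: 0.0
time: 2.85
ee_pos: [0.4992, -0.5956, 0.372]
eef_rot: [0.694, 0.72, -0.0, -0.0]
ft_force: [0.3, -0.9, 0.2]
width: 0.0871
grip_force: 0.0
```

```bash
python3 -m crank '[[[1,0.12,0],0],[[1,0.12,0],0],[[1,0.12,0],0],[[1,0.12,0],0],[[1,0.12,0],0],[[1,0.12,0],0],[[1,0.12,0],0],[[1,0.12,0],0],[[1,0.12,0],0],[[1,0.12,0],0]]'; python3 -m crank '[[[1,0,0],0],[[1,0,0],0],[[1,0,0],0],[[1,0,0],0],[[1,0.1,0],0],[[1,0.1,0],0],[[0.78,0,0],0],[[0,0,0],0]]' 0.75;  python3 - <<'E'
from h import *
s=sensors.read_state();print(np.round(s['joint_positions'],2),np.round(s['ee_pos'],4))
a=vision.camera('top');b=vision.camera('side')
cv2.imwrite('pics/m1.png',np.hstack([a[100:400,150:540],b[:300,150:540]])[:,:,::-1])
E
```

```text
time: 4.1
ee_pos: [0.5229, -0.2936, 0.3721]
eef_rot: [0.694, 0.72, -0.0, -0.0]
ft_force: [-0.2, -0.5, -0.1]
width: 0.0871
grip_force: 0.0
time: 5.1
ee_pos: [0.5212, -0.0893, 0.3726]
eef_rot: [0.692, 0.722, 0.0, -0.0]
ft_force: [-0.0, -0.3, 0.0]
width: 0.0655
grip_force: 0.0
[ 0.58  0.12 -0.55  1.42  0.06  1.62  0.08] [ 0.5212 -0.0893  0.3726]
```

View pics/m1.png

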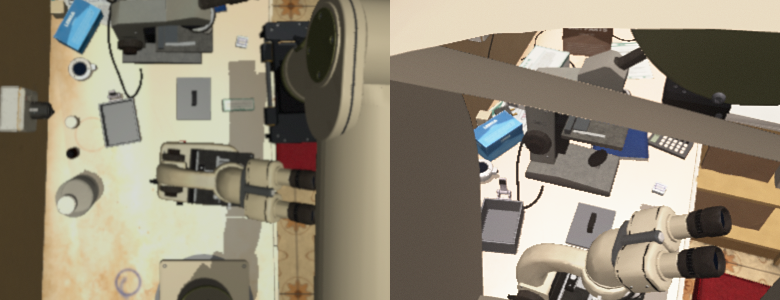

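The arm comes in from the right, clear of the beige scope. The packet is visible to the left of the gripper at (238,104), where parallax shifts it. Now I descend.

```bash
python3 -m crank '[[[-0.08,0,1],0],[[0,0,1],0],[[0,0,1],0],[[0,0,1],0],[[0,0,1],0],[[0,0,1],0],[[0,0,1],0],[[0,0,1],0],[[0,0,0],0]]'; python3 -m crank '[[[0,0,1],0],[[0,0,0.7],0],[[0,0,0],0]]';python3 - <<'E'
from h import *
a=vision.camera('top');b=vision.camera('side')
cv2.imwrite('pics/m2.png',np.hstack([a[100:400,150:540],b[:300,150:540]])[:,:,::-1])
E
```

```text
time: 6.32
ee_pos: [0.5198, -0.0946, 0.1305]
eef_rot: [0.694, 0.72, -0.001, -0.002]
ft_force: [-0.5, 0.1, -0.3]
width: 0.0653
grip_force: 0.0
time: 6.7
ee_pos: [0.521, -0.0942, 0.0815]
eef_rot: [0.694, 0.72, -0.0, -0.0]
ft_force: [0.6, 0.5, 0.6]
width: 0.0653
grip_force: 0.0
```

View pics/m2.png

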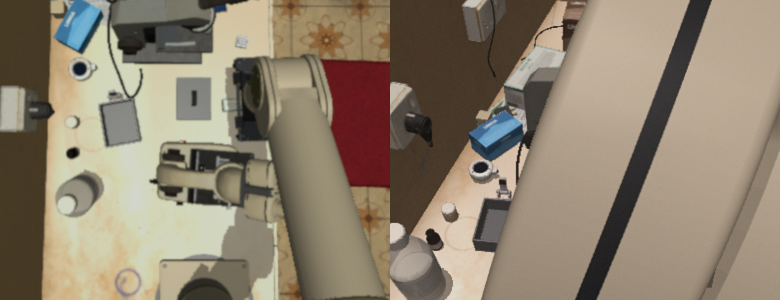

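The forearm passes over the scope's eyepieces with the gripper above the packet, whose left end shows at (230,104). No contact force yet, so I go down slowly.

```bash
T='from h import *;s=sensors.read_state();print(np.round(s["joint_positions"],3),np.round(s["joint_torque"],1))'; python3 -c "$T"; python3 -m crank '[[[0,0,0.4],0],[[0,0,0.4],0],[[0,0,0.4],0],[[0,0,0],0]]'; python3 -c "$T"; python3 -m crank '[[[0,0,0.4],0],[[0,0,0.4],0],[[0,0,0.4],0],[[0,0,0],0],[[0,0,0],0]]'; python3 -c "$T"
```

```text
[ 0.561  0.3   -0.535  1.849  0.176  1.038 -0.007] [  0.1 -49.4  -4.9 -33.1  -0.    0.   -0. ]
time: 7.3
ee_pos: [0.5205, -0.0933, 0.0443]
eef_rot: [0.693, 0.72, -0.001, -0.001]
ft_force: [0.7, 0.8, 0.4]
width: 0.0653
grip_force: 0.0
[ 0.546  0.352 -0.523  1.88   0.21   0.967 -0.033] [ -0.1 -51.8  -5.6 -31.7   0.1  -0.2  -0.1]
time: 7.92
ee_pos: [0.5215, -0.0934, 0.0097]
eef_rot: [0.693, 0.72, 0.0, 0.0]
ft_force: [1.0, 0.2, 0.5]
width: 0.0653
grip_force: 0.0
[ 0.53   0.403 -0.508  1.9    0.246  0.899 -0.06 ] [ -0.  -53.7  -6.2 -29.9  -0.    0.   -0. ]
```

```bash
python3 -m crank '[[[0,0,0],0],[[0,0,0],0],[[0,0,0],0],[[0,0,0],0],[[0,0,0],0],[[0,0,0],0]]' 0 20; python3 -m crank '[[[0,0,-0.5],0],[[0,0,-1],0],[[0,0,-1],0],[[0,0,-1],0],[[0,0,-1],0],[[0,0,0],0]]'
```

```text
time: 8.68
ee_pos: [0.5214, -0.0935, 0.0096]
eef_rot: [0.694, 0.72, -0.0, 0.0]
ft_force: [0.1, -0.2, 2.0]
width: 0.0326
grip_force: 20.0
time: 9.43
ee_pos: [0.5228, -0.0935, 0.1475]
eef_rot: [0.693, 0.72, 0.001, 0.002]
ft_force: [-0.5, 0.2, -1.7]
width: 0.0329
grip_force: 20.0
```

```bash
python3 -m crank '[[[0,0,-1],-1],[[0,0,-1],-1],[[0,0,-1],-1],[[0,0,0],-1],[[0,0,0],-1],[[0,0,0],-1],[[0,0,0],-1],[[0,0,0],-1],[[0,0,0],-1],[[0,0,0],-1],[[0,0,0],-1],[[0,0,0],-1]]'; python3 -m crank '[[[0,0,0],-0.29],[[0,0,0],0]]'
```

```text
time: 10.92
ee_pos: [0.5208, -0.0933, 0.2337]
eef_rot: [-0.074, 0.997, 0.0, -0.001]
ft_force: [0.5, 0.3, -2.2]
width: 0.0328
grip_force: 20.0
time: 11.18
ee_pos: [0.5209, -0.0934, 0.2339]
eef_rot: [-0.091, 0.996, 0.0, -0.001]
ft_force: [0.3, -0.3, -2.1]
width: 0.0335
grip_force: 20.0
```

```bash
python3 -m crank '[[[-0.03,0.96,0],0],[[-0.03,0.96,0],0],[[-0.03,0.96,0],0],[[-0.03,0.96,0],0],[[-0.03,0.96,0],0],[[-0.03,0.96,0],0],[[-0.03,0.96,0],0],[[-0.03,0.96,0],0],[[-0.03,0.96,0],0],[[-0.03,0.96,0],0],[[-0.03,0.96,0],0],[[0,0,0],0]]'; python3 -m crank '[[[0,0,0],0]]'; python3 - <<'E'
from h import *
s=sensors.read_state();print(np.round(s['joint_positions'],2),np.round(s['ee_pos'],4),s['eef_rot'])
a=vision.camera('top');b=vision.camera('side')
cv2.imwrite('pics/m3.png',np.hstack([a[100:400,150:540],b[:300,150:540]])[:,:,::-1])
E
```

```text
time: 12.68
ee_pos: [0.4722, 0.2222, 0.2343]
eef_rot: [-0.093, 0.996, 0.0, -0.0]
ft_force: [0.5, 0.2, -2.1]
width: 0.0328
grip_force: 20.0
time: 12.8
ee_pos: [0.4734, 0.2191, 0.2342]
eef_rot: [-0.091, 0.996, -0.0, -0.0]
ft_force: [-0.5, 0.1, -1.9]
width: 0.0329
grip_force: 20.0
[ 0.32  0.2  -0.94  1.68  0.17  1.35  1.11] [0.4734 0.2191 0.2342] [-9.10551779e-02  9.95845769e-01 -2.77859462e-04 -2.85080493e-04]
```

View pics/m3.png

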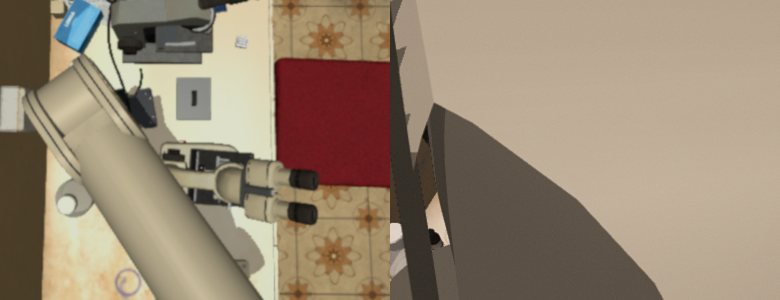

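The arm hangs over the box with the forearm crossing left of the scope. I'll descend in stages and check tracking and torques.

```bash
T='from h import *;s=sensors.read_state();print(np.round(s["joint_positions"],3),np.round(s["joint_torque"],1))
print("scope arm top",tri((330/2.963+199.7,440/2.965+129.7),(180+335/3,150+285/3)),"bottle",tri((217,305),(153,235)))'; python3 -c "$T"; python3 -m crank '[[[0,0,0.7],0],[[0,0,0.7],0],[[0,0,0.7],0],[[0,0,0.7],0],[[0,0,0],0],[[0,0,0],0]]'; python3 -c "$T"
```

```text
[ 0.325  0.202 -0.943  1.676  0.168  1.35   1.106] [ -0.5 -39.1  -6.6 -39.2  -0.    0.1  -0. ]
scope arm top (array([0.34746592, 0.10220106, 0.19641242]), np.float64(0.020486914081749862)) bottle (array([0.28930906, 0.31105143, 0.21978253]), np.float64(0.0006528612172346725))
time: 13.65
ee_pos: [0.4739, 0.2196, 0.1513]
eef_rot: [-0.091, 0.996, 0.0, 0.0]
ft_force: [-0.0, 0.8, -1.5]
width: 0.0325
grip_force: 20.0
[ 0.29   0.281 -0.924  1.786  0.241  1.192  1.048] [  0.1 -41.9  -8.1 -36.    0.    0.1  -0. ]
scope arm top (array([0.34746592, 0.10220106, 0.19641242]), np.float64(0.020486914081749862)) bottle (array([0.28930906, 0.31105143, 0.21978253]), np.float64(0.0006528612172346725))
```

```bash
T='from h import *;s=sensors.read_state();print(np.round(s["joint_positions"],3),np.round(s["joint_torque"],1))'; python3 -m crank '[[[0,0,0.6],0],[[0,0,0.6],0],[[0,0,0.6],0],[[0,0,0.5],0],[[0,0,0],0],[[0,0,0],0]]'; python3 -c "$T"; python3 -m crank '[[[0,0,0.3],0],[[0,0,0.3],0],[[0,0,0.3],0],[[0,0,0.3],0],[[0,0,0.3],0],[[0,0,0],0]]'; python3 -c "$T"
```

```text
time: 14.4
ee_pos: [0.4735, 0.2201, 0.0819]
eef_rot: [-0.092, 0.996, 0.0, 0.0]
ft_force: [-0.6, 0.1, -2.0]
width: 0.033
grip_force: 20.0
[ 0.244  0.37  -0.887  1.857  0.326  1.068  0.984] [ -0.  -46.1 -10.1 -33.3   0.    0.1  -0. ]
time: 15.15
ee_pos: [0.4729, 0.2196, 0.0357]
eef_rot: [-0.092, 0.996, -0.0, -0.001]
ft_force: [0.1, 0.3, -1.2]
width: 0.0329
grip_force: 20.0
[ 0.206  0.436 -0.851  1.892  0.389  0.989  0.937] [ -0.1 -49.3 -11.3 -31.1   0.1  -0.1  -0.1]
```

Now the last 22 mm, feeling for the floor.

```bash
python3 -m crank '[[[0,0,0.2],0],[[0,0,0.2],0],[[0,0,0.2],0],[[0,0,0],0],[[0,0,0],0]]';  python3 -m crank '[[[0,0,0.1],0],[[0,0,0],0],[[0,0,0],0]]'
```

```text
time: 15.78
ee_pos: [0.4734, 0.2199, 0.0186]
eef_rot: [-0.092, 0.996, -0.0, 0.0]
ft_force: [0.8, -0.7, -1.0]
width: 0.033
grip_force: 20.0
time: 16.15
ee_pos: [0.4734, 0.2198, 0.0156]
eef_rot: [-0.092, 0.996, -0.0, 0.0]
ft_force: [-0.1, 1.1, -1.7]
width: 0.0329
grip_force: 20.0
```

```bash
python3 -m crank '[[[0,0,0.06],0],[[0,0,0],0],[[0,0,0],0]]'; python3 -m crank '[[[0,0,0],0],[[0,0,0],0],[[0,0,0],0],[[0,0,0],0],[[0,0,0],0]]' 0.55; python3 -m crank '[[[0,0,-0.5],0],[[0,0,-1],0],[[0,0,-1],0],[[0,0,-1],0],[[0,0,-1],0],[[0,0,-1],0],[[0,0,-1],0],[[0,0,0],0]]'
```

```text
time: 16.52
ee_pos: [0.4733, 0.2198, 0.0137]
eef_rot: [-0.092, 0.996, -0.0, -0.0]
ft_force: [-0.3, -0.7, -2.0]
width: 0.0329
grip_force: 20.0
time: 17.15
ee_pos: [0.4734, 0.2198, 0.0137]
eef_rot: [-0.092, 0.996, -0.0, 0.0]
ft_force: [-0.4, -0.3, -0.4]
width: 0.0475
grip_force: 0.0
time: 18.15
ee_pos: [0.4742, 0.2207, 0.2117]
eef_rot: [-0.092, 0.996, 0.0, 0.002]
ft_force: [-0.1, -0.1, -0.4]
width: 0.0478
grip_force: 0.0
```

```bash
python3 -m crank '[[[0,0,0],1],[[0,0,0],0.32],[[0,0,0],0],[[-0.3,-0.92,0],0],[[-0.3,-0.92,0],0],[[-0.3,-0.92,0],0],[[-0.3,-0.92,0],0],[[-0.3,-0.92,0],0],[[-0.3,-0.92,0],0],[[-0.3,-0.92,0],0],[[0,0,0],0],[[0,0,0],0]]'; python3 - <<'E'
from h import *
a=vision.camera('top');b=vision.camera('side');s=sensors.read_state();print(s['ee_pos'],s['eef_rot'],s['joint_positions'].round(2) if hasattr(s['joint_positions'],'round') else s['joint_positions'])
cv2.imwrite('pics/m4.png',np.hstack([cv2.resize(a[150:300,200:400],(533,400)),b[100:300,180:300].repeat(2,0).repeat(2,1)])[:,:,::-1])
E
```

```text
time: 19.65
ee_pos: [0.5359, 0.0274, 0.2087]
eef_rot: [-0.0, 1.0, 0.0, -0.0]
ft_force: [-0.1, 0.5, -0.8]
width: 0.048
grip_force: 0.0
[0.5358464  0.02773428 0.20879163] [-5.53168763e-04  9.99999844e-01  8.06932152e-05  3.69383458e-06] [ 0.56  0.23 -0.8   1.68  0.17  1.3   1.31]
```

View pics/m4.png

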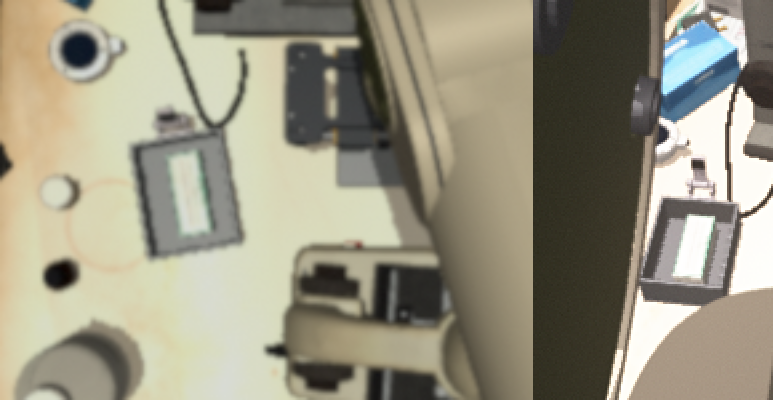

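The packet lies flat and centred in the box, at (189,193) in the left panel and (694,246) in the right. The lid is still in place. Now I descend on the handle.

```bash
python3 -m crank '[[[-0.04,-0.05,0.7],0],[[0,0,0.7],0],[[0,0,0.7],0],[[0,0,0.7],0],[[0,0,0.7],0],[[0,0,0.7],0],[[0,0,0.7],0],[[0,0,0.5],0],[[0,0,0],0],[[0,0,0],0]]'; python3 -c "
from h import *;s=sensors.read_state();print(np.round(s['joint_positions'],3),np.round(s['joint_torque'],1))"
```

```text
time: 21.0
ee_pos: [0.5378, 0.0254, 0.0475]
eef_rot: [0.0, 1.0, 0.0, 0.0]
ft_force: [-0.2, 0.2, -0.2]
width: 0.0479
grip_force: 0.0
[ 0.494  0.414 -0.736  1.847  0.327  1.003  1.192] [ -0.1 -51.2  -9.4 -31.4   0.    0.1  -0. ]
```

```bash
python3 -m crank '[[[0,0,0.3],0],[[0,0,0.3],0],[[0,0,0.3],0],[[0,0,0.18],0],[[0,0,0],0],[[0,0,0],0]]'; python3 -m crank '[[[0,0,0],0],[[0,0,0],0],[[0,0,0],0],[[0,0,0],0],[[0,0,0],0],[[0,0,0],0],[[0,0,0],0]]' 0 40
```

```text
time: 21.75
ee_pos: [0.5375, 0.0251, 0.0145]
eef_rot: [0.0, 1.0, -0.0, 0.0]
ft_force: [-0.9, 0.4, -0.2]
width: 0.0478
grip_force: 0.0
time: 22.62
ee_pos: [0.5374, 0.0251, 0.0144]
eef_rot: [0.0, 1.0, 0.0, 0.0]
ft_force: [0.3, 0.1, 0.8]
width: 0.0113
grip_force: 40.0
```

```bash
python3 -m crank '[[[0,0,-0.3],0],[[0,0,-0.8],0],[[0,0,-0.9],0],[[0,0,-0.9],0],[[0,0,-0.9],0],[[0,0,-0.9],0],[[0,0,0],-0.66],[[0,0,0],-0.66],[[0,0,0],0],[[0,0,0],0]]'; python3 -m crank '[[[0.1,0.75,0],0],[[0.1,0.75,0],0],[[0.1,0.75,0],0],[[0.1,0.75,0],0],[[0.1,0.75,0],0],[[0.1,0.75,0],0],[[0.1,0.75,0],0],[[0.1,0.75,0],0],[[0.1,0.75,0],0],[[0,0,0],0],[[0,0,0],0]]'
```

```text
time: 23.88
ee_pos: [0.5373, 0.025, 0.1554]
eef_rot: [-0.09, 0.996, -0.0, -0.0]
ft_force: [-0.5, -0.2, -0.9]
width: 0.0116
grip_force: 40.0
time: 25.25
ee_pos: [0.4741, 0.2185, 0.1552]
eef_rot: [-0.091, 0.996, -0.0, -0.0]
ft_force: [-0.0, -0.6, -1.3]
width: 0.0113
grip_force: 40.0
```

```bash
python3 -m crank '[[[0.03,0.07,0.6],0],[[0,0,0.6],0],[[0,0,0.6],0],[[0,0,0.6],0],[[0,0,0.5],0],[[0,0,0],0],[[0,0,0],0]]'; python3 - <<'E'
from h import *
a=vision.camera('top');b=vision.camera('side')
f=lambda i:cv2.resize(i,None,fx=2.67,fy=2.67,interpolation=2)
cv2.imwrite('pics/m5.png',np.hstack([f(a[150:300,200:350]),f(b[150:300,180:330])])[:,:,::-1])
E
```

```text
time: 26.12
ee_pos: [0.4729, 0.2214, 0.0687]
eef_rot: [-0.092, 0.996, 0.0, 0.0]
ft_force: [1.2, 0.8, -0.5]
width: 0.0114
grip_force: 40.0
```

View pics/m5.png

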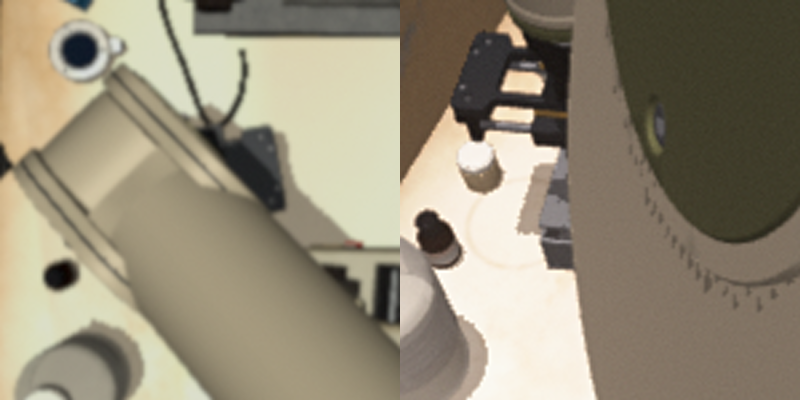

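Here the arm hides the box, except for its left edge at (555,220) in the side panel with the lid above it. I'll lower by feel.

```bash
python3 -m crank '[[[0,0,0.13],0],[[0,0,0.13],0],[[0,0,0],0],[[0,0,0],0]]';python3 -m crank '[[[0,0,0.08],0],[[0,0,0],0],[[0,0,0],0]]';python3 -m crank '[[[0,0,0.08],0],[[0,0,0],0],[[0,0,0],0]]'
```

```text
time: 26.72
ee_pos: [0.4726, 0.2212, 0.0605]
eef_rot: [-0.092, 0.996, -0.0, -0.0]
ft_force: [0.1, -0.4, -0.8]
width: 0.0119
grip_force: 40.0
time: 27.1
ee_pos: [0.4726, 0.2211, 0.0581]
eef_rot: [-0.092, 0.996, -0.0, -0.0]
ft_force: [0.5, 0.7, -1.7]
width: 0.0113
grip_force: 40.0
time: 27.48
ee_pos: [0.4726, 0.2211, 0.0557]
eef_rot: [-0.092, 0.996, -0.0, -0.0]
ft_force: [-0.6, -0.0, -1.2]
width: 0.0116
grip_force: 40.0
```

```bash
python3 -m crank '[[[0,0,0.04],0],[[0,0,0],0],[[0,0,0],0]]';python3 -m crank '[[[0,0,0.03],0],[[0,0,0],0],[[0,0,0],0]]'
```

```text
time: 27.85
ee_pos: [0.4726, 0.2211, 0.0545]
eef_rot: [-0.092, 0.996, -0.0, -0.0]
ft_force: [0.7, 0.3, -1.4]
width: 0.0118
grip_force: 40.0
time: 28.22
ee_pos: [0.4727, 0.2211, 0.0543]
eef_rot: [-0.092, 0.996, -0.0, 0.0]
ft_force: [-4.6, -2.7, 9.6]
width: 0.0115
grip_force: 40.0
```

The lid seated exactly: contact came at TCP z 0.0543, which is 40 mm above its bench grasp height. Release and rise, then check clearances for the clamp move.

```bash
python3 -m crank '[[[0,0,-0.02],0],[[0,0,0],0],[[0,0,0],0],[[0,0,0],0],[[0,0,0],0]]' 0.4; python3 -m crank '[[[0,0,-0.3],0],[[0,0,-0.7],0],[[0,0,-0.7],0],[[0,0,-0.7],0],[[0,0,-0.4],0],[[0,0,0],0],[[0,0,0],0]]'; python3 -m crank '[[[0,0,0],0],[[0,0,0],0],[[0,0,0],0]]' 0 10;  python3 - <<'E'
from h import *
C=lambda x,y:(x/2.963+200-.33,y/2.965+130-.33); D=lambda x,y:(x/3+180-.33,y/3+150-.33)
for n,a,b in [('basecornerFL',C(215,97),D(317,78)),('knob',C(235,55),(299,137)),('column left near',(263,125),(287,115)),('clamptip',C(180,182),D(247,86))]:
    q,e=tri(a,b);print(n,q.round(3),round(e,4))
c=np.array([.473,.221]);th=np.radians(10.5)
for x in(.1,.05,.04):print(x,c+x*np.array([np.cos(th),np.sin(th)]))
E
```

```text
time: 28.85
ee_pos: [0.4726, 0.2211, 0.0542]
eef_rot: [-0.092, 0.996, -0.0, -0.0]
ft_force: [-0.6, -0.1, 0.9]
width: 0.0346
grip_force: 0.0
time: 29.72
ee_pos: [0.4724, 0.2209, 0.1377]
eef_rot: [-0.091, 0.996, -0.0, -0.0]
ft_force: [0.2, -0.1, -0.1]
width: 0.0347
grip_force: 0.0
time: 30.1
ee_pos: [0.4725, 0.2212, 0.138]
eef_rot: [-0.092, 0.996, -0.0, -0.0]
ft_force: [0.1, 0.3, -0.1]
width: 0.0124
grip_force: 0.0
basecornerFL [0.633 0.219 0.017] 0.0007
knob [0.646 0.186 0.146] 0.0087
column left near [0.697 0.228 0.157] 0.0
clamptip [0.547 0.238 0.097] 0.0018
0.1 [0.57132549 0.23922355]
0.05 [0.52216275 0.23011178]
0.04 [0.5123302  0.22828942]
```

```bash
python3 -m crank '[[[0,0,0],0.94],[[0,0,0],0.94],[[0,0,0],0],[[-0.65,0.17,0],0],[[-0.65,0.17,0],0],[[-0.65,0.17,0],0],[[-0.65,0.17,0],0],[[-0.65,0.17,0],0],[[0,0,0],0],[[0,0,0],0]]'; python3 -m crank '[[[0,0,0.6],0],[[0,0,0.6],0],[[0,0,0.6],0],[[0,0,0],0],[[0,0,0],0]]'
```

```text
time: 31.35
ee_pos: [0.5711, 0.239, 0.138]
eef_rot: [0.039, 0.999, -0.0, -0.0]
ft_force: [-0.6, 0.4, 0.4]
width: 0.001
grip_force: 0.0
time: 31.98
ee_pos: [0.5719, 0.2391, 0.0844]
eef_rot: [0.039, 0.999, 0.0, 0.0]
ft_force: [0.1, 0.1, -0.2]
width: 0.0007
grip_force: 0.0
```

```bash
python3 -m crank '[[[0.27,-0.07,0],0],[[0.27,-0.07,0],0],[[0.27,-0.07,0],0],[[0,0,0],0]]'; python3 -m crank '[[[0.18,-0.05,0.08],0],[[0.18,-0.05,0.08],0],[[0.12,-0.03,0.12],0],[[0.12,-0.03,0.12],0],[[0,0,0],0]]'
```

```text
time: 32.48
ee_pos: [0.5465, 0.2343, 0.0844]
eef_rot: [0.039, 0.999, -0.0, 0.0]
ft_force: [0.4, -0.5, 0.2]
width: 0.0006
grip_force: 0.0
time: 33.1
ee_pos: [0.5283, 0.231, 0.0717]
eef_rot: [0.039, 0.999, -0.0, -0.0]
ft_force: [1.1, 0.3, 0.1]
width: 0.0005
grip_force: 0.1
```

```bash
python3 -m crank '[[[0.16,-0.04,0.2],0],[[0.19,-0.05,0.2],0],[[0,0,0],0]]'; python3 -m crank '[[[0,0,0.04],0],[[0,0,0],0],[[0,0,0],0]]'; python3 -m crank '[[[0,0,0.04],0],[[0,0,0],0],[[0,0,0],0]]'
```

```text
time: 33.48
ee_pos: [0.5173, 0.2291, 0.0597]
eef_rot: [0.039, 0.999, -0.0, -0.0]
ft_force: [0.9, -0.5, 0.5]
width: 0.0006
grip_force: 0.0
time: 33.85
ee_pos: [0.5176, 0.2291, 0.0592]
eef_rot: [0.04, 0.999, -0.0, -0.0]
ft_force: [-2.6, -1.4, 6.4]
width: 0.0005
grip_force: 3.2
time: 34.22
ee_pos: [0.5177, 0.2291, 0.0591]
eef_rot: [0.04, 0.999, -0.001, -0.0]
ft_force: [-7.9, -4.5, 17.8]
width: 0.0007
grip_force: 9.3
```

The clamp met a firm stop at z 0.059, the shut height. Now I retreat and take a last look.

```bash
python3 -m crank '[[[0,0,-0.4],0],[[0,0,-1],0],[[0,0,-1],0],[[0,0,-1],0],[[0,0,-1],0],[[0,0,-1],0],[[0,0,-1],0],[[0,-1,0],0],[[0,-1,0],0],[[0,-1,0],0],[[0,-1,0],0],[[0,-1,0],0]]'; python3 -m crank '[[[0,-1,0],0],[[0,-1,0],0],[[0,-1,0],0],[[0,-1,0],0],[[0,-1,0],0],[[0,-1,0],0],[[0,0,0],0],[[0,0,0],0]]'; python3 - <<'E'
from h import *
a=vision.camera('top');b=vision.camera('side')
f=lambda i:cv2.resize(i,None,fx=3.3,fy=3.3,interpolation=2)
cv2.imwrite('pics/m6.png',np.hstack([f(a[130:310,200:320]),f(b[130:310,190:310])])[:,:,::-1])
E
```

```text
time: 35.72
ee_pos: [0.5059, 0.0789, 0.25]
eef_rot: [0.04, 0.999, 0.0, 0.0]
ft_force: [-0.6, -0.1, 0.1]
width: 0.0006
grip_force: 0.0
time: 36.72
ee_pos: [0.4921, -0.0988, 0.25]
eef_rot: [0.039, 0.999, 0.0, 0.0]
ft_force: [0.3, 0.8, 0.3]
width: 0.0003
grip_force: 0.0
```

View pics/m6.png

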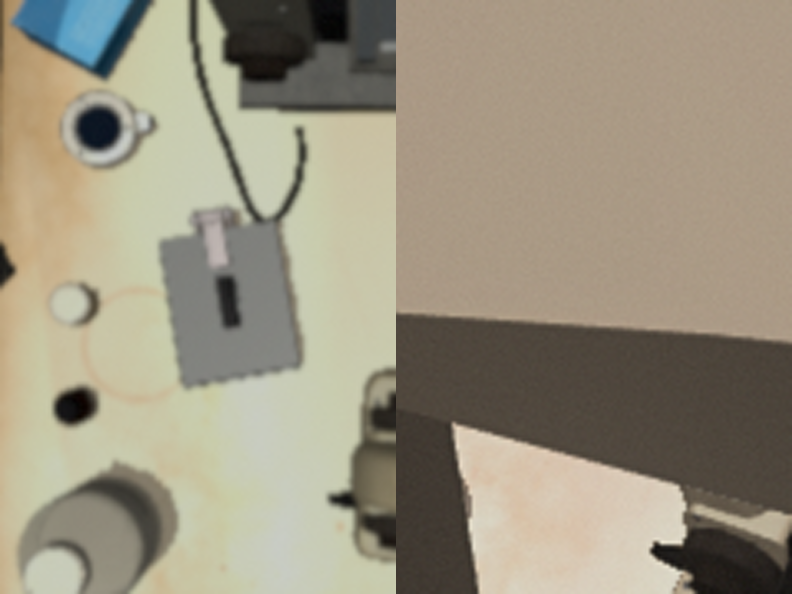

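The top view shows the lid square on the box at about (230,300). The clamp lies along it, ending at (218,268) just short of the handle, and the bystanders have not moved. Handing in.

```bash
python3 -c "
from bench import r
print(r.close_job())"
```

```text
the job is handed in; nothing more can be done
None
```

The packet lies flat in the dry box, the lid is fully down and square, and the clamp is shut on it. The job is handed in at about 37 s; the hand-in returned no verdict, so the result rests on my height, force and top-view checks.

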